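# Load the card tray of a badge printer

## Task

Get the badge printer's card tray ready: push its sprung lift plate down until it lies level and the catch holds it there, set the banded pack of blank cards flat on the plate with its long side along the tray's fence, then slide the side guide in until it holds the pack snugly against the fence. Be gentle - neither the plate nor the guide takes more than about 16 N from your hand, and the pack must not be dropped - and leave the mug, stapler and dish of paper clips where they are.

Things in the scene. Friction and masses are not known exactly. Their poses are not given: they have to be found in the camera images.
- card_tray: Flat grey plastic tray, 142 x 122 mm, fixed on the desk. Origin: on the desk under the middle of its card pocket. x: from the hinge end to the catch end; y: from fence to guide; z up. Pocket: end walls' inner faces at x = -45.5 and 45.5 mm (4.5 thick), fence's inner face at y = -27 (4 thick), all 34 mm high over the desk; deck 8 mm high.
- pocket (a point): Fixed point of the tray where the middle of the pack's underside belongs once the guide is closed: over the tray's origin, 16 mm above the desk (the level plate's top). Axes as the tray's.
- catch (a point): Nose of the catch, a small spring bolt in a dark housing beyond the far end wall (tray x 51 to 78 mm, y -17 to 11, up to 30 mm high). The tongue on the plate's end pushes the sloped nose back and snaps under it. Nominal place on the tray, 16 mm over the desk; the real nose is up to 4 mm higher or lower, unmeasured.
- lift_plate (a joint): Plate angle, rad: 0 level, 0.30 sprung up (as found). Bare aluminium sheet 86 x 46 mm (tray x -43 to 43, y -26 to 20), top 16 mm over the desk when level, hinged at x = -43, z = 14 mm. Let go before the snap, it springs up; once caught it stays within 0.05 of level.
- plate_pad (a point): Middle of the cork pad (14 x 24 mm) on the plate, the place to press, 69 mm from the hinge, 20 mm higher when up than level (then tray x 26, y -3). 5 to 6 N of spring; 7 to 11 N while the bolt is forced back, from up to 8 mm above level; less again until the plate is under the bolt, within 3 mm of level; right after it a stiff rubber stop (10 N per mm or more). Over 16 N by hand is too much.
- card_pack: Pack of blank white plastic cards in a paper band, a firm block 86 (x) x 54 (y) x 40 (z) mm, 0.2 to 0.33 kg, lying flat on the desk. Origin: middle of its underside. It may go in either way round. It must not hit the plate with more than 25 N.
- guide (a joint): Travel of the side guide, m: 0 wide open, growing along the tray's -y toward the fence. The gap from guide to fence is 70 mm minus this, so 0.016 just holds the 54 mm pack. About 2 N of friction; stays where left. Black wall 68 mm long (x), 3.5 mm thick, top 32 mm over the desk. More than 16 N from the hand is too much.
- guide_pad (a point): Middle of the ribbed push pad (22 mm wide, from 14 to 32 mm over the desk) on the guide's outer (+y) face: 24 mm over the desk, at tray x = 0, y = 50.7 mm minus the guide's travel. A foot up to 11 mm high reaches 14 mm behind it; nothing else stands there. Axes as the tray's.
- mug: Dark stoneware mug, 85 mm across, 96 mm high, at the near left. Origin: under its middle. To be left alone (not moved by more than 20 mm).
- stapler: Black stapler 36 x 145 x 57 mm at the far left. Origin: under its middle. To be left alone (20 mm).
- clip_dish: Small dark dish with paper clips, 97 mm across, 24 mm high, at the near right. Origin: under its middle. To be left alone (20 mm).

How it is judged:
On the way, in this order (a step that is already met when the one before it is completed fails the run):
1. the lift plate is level and stays so with the hand off it (value of joint lift_plate between -0.05 and 0.05 rad and contact force between the fingers and lift_plate below 0.2 N), for 0.3 s.
2. the pack lies flat on the level plate in the pocket, let go (value of joint lift_plate between -0.05 and 0.05 rad and x of card_pack in the frame of pocket between -0.004 and 0.004 m and z of card_pack in the frame of pocket between -0.005 and 0.005 m and angle between card_pack's own z axis and vertical below 0.07 rad and contact force between the fingers and card_pack below 0.2 N), for 0.2 s.
At the end, for the whole second after the job is handed in: Plate latched within 0.05 rad of level; pack flat on it (0.07 rad), centred in the pocket within 4 mm lengthwise and 3 mm across, square with the tray within 0.06 rad; guide travel above 14 mm, so it is within 2 mm of holding the pack; all at rest and let go (value of joint lift_plate between -0.05 and 0.05 rad and x of card_pack in the frame of pocket between -0.004 and 0.004 m and z of card_pack in the frame of pocket between -0.005 and 0.005 m and angle between card_pack's own z axis and vertical below 0.07 rad and y of card_pack in the frame of pocket between -0.003 and 0.003 m and angle between the x axis of card_pack and the x axis of card_tray, either way round below 0.06 rad and value of joint guide above 0.014 m and linear speed of card_pack below 0.02 m/s); the robot touches nothing.
It fails at once if the hand pressed the lift plate with more than 16 N (contact force between any of the fingers, the arm and lift_plate above 16 N).
It fails at once if the hand pressed the guide with more than 16 N (contact force between any of the fingers, the arm and guide above 16 N).
It fails at once if the pack was dropped or rammed onto the plate (more than 25 N) (contact force between card_pack and lift_plate above 25 N).
It fails at once if the mug, the stapler or the dish of clips was moved by more than 20 mm (distance of any of mug, stapler, clip_dish from where it was at the start of the episode above 0.02 m).
It also fails if it takes over 64 s, if anything falls off the work surface, if the arm or the gripper's body presses on something with over 40 N, if the wrist force passes 120 N, or if a joint passes its speed limit or range.

## Robot

A 6-joint arm with a two-finger parallel gripper is mounted at the origin on a cart in front of the work surface, level with it; the furniture and walls round the work are solid. World frame = base frame: x ahead of the robot, y to its left, z up, the work surface at z = 0. Lengths are in m, angles in rad, forces in N, time in s.
With the tool pointing down it reaches from about 0.35 to 0.725 m from the base axis. Payload 4.3 kg.
Tool frame: the origin (TCP) lies at the centre of the arm's flange, where the gripper is bolted on; the fingertips stand 173 mm ahead of it and the grasp point (between the pads) lies 155 mm ahead of it; z points along the fingers, y is the line along which they close (so a half turn about z gives the same grasp; the last joint's range is limited). The gripper opens to 85 mm and grips with 20 to 120 N. Pads are 22 mm wide; open, the fingers measure 114 mm over their backs; the gripper's body (76 mm by 85 mm) begins 54 mm behind the grasp point. The pads swing forward as they close: fully open they stand 13 mm farther back than shut.
Start: joints at [1.063, 0.377, 0.081, 1.274, 0, 1.46], TCP at [0.223, 0.53, 0.405] pointing down, gripper open.
Joint ranges: [-2.72, 2.72], [-0.84, 1.66], [-1.02, 1.22], [-1.77, 2.12], [-1.37, 1.28], [-3.14, 3.14]. Speed limits (rad/s): [2.57, 2.57, 3.14, 3.14, 3.14, 3.14].

## Interface

Orientations are given as a rotation vector (axis times angle).
In Python, from plant import robot gives the robot as it stands. Calls block until the motion is done:
- robot.movep(position, orientation): joint-space move of the TCP to a pose.
- robot.move_straight(position, rate=0.15, rot=None): straight line of the TCP; rot=None keeps the orientation; rate is the mean speed in m/s.
- robot.move_joints(angles): joint-space move.
- robot.gripper_open() and robot.grab(): open the fingers fully, or close them until they stop; the grip force is fixed at half the most.
- robot.sleep(seconds).
- robot.ik(position, orientation): joint angles nearest the present ones, or None.
- robot.get_obs(): the state.
- robot.read_camera(name): name is "side" or "top"; returns the picture (400x640x3 uint8, red, green, blue); there is no depth.
- robot.get_calibration(name): a dict with "fx", "fy", "cx", "cy" (pixels), "xyz" and "orientation" of the camera in the world. Camera axes: x right, y down, z forward; pixel columns grow to the right and rows downward; lengths in m; the calibration is good to about 2 mm. A picture is of the moment at which its call begins. get_calibration takes no time and is no camera call.
A pose or a line that the arm cannot do raises robot.IKError and nothing moves.
- robot.finish_job(): hands the job in; it is judged then, once.
The state is a dict: "time": time; "joint_positions": joint angles; "qd": joint speeds; "joint_efforts": joint torques, N m; "ee_pos": TCP position; "tool_rot": TCP orientation; "force": force on the tool from outside, world axes, zero at the start; "wrist_torque": the same for the moment, N m; "opening": finger opening in m; "gripper_force": force on a finger pad.
Only numpy, scipy, OpenCV 4.12 (cv2) and the standard library are available. Lean on these libraries where they do the work, as an engineer would, in place of code of your own. Each camera call takes 0.05 s, during which the arm holds its last target. There are 200 camera calls.

## Working session

There is one attempt and no reset: what is moved stays moved. The work goes in short steps, each a Python script; the robot and the scene stay as the last script left them, time stands still between calls to the robot, and variables do not carry over. Pictures are saved under pics/ and viewed, at most 10 in all, crops included, and the job is handed in when it is done.

```bash
ls; mkdir -p pics; python3 - <<'E'
from plant import robot
import cv2
for n in("top","side"):
    cv2.imwrite(f"pics/{n}0.png",robot.read_camera(n)[:,:,::-1]); print(n,robot.get_calibration(n))
o=robot.get_obs();print(o)
E
```

```text
pics
top {'fx': 365.469467637705, 'fy': 365.469467637705, 'cx': 319.26917374554046, 'cy': 201.50369119000666, 'xyz': array([ 0.24387035, -0.02430825,  1.13835722]), 'orientation': array([-2.12460427,  2.06873586, -0.2287235 ])}
side {'fx': 441.51918251560915, 'fy': 441.51918251560915, 'cx': 316.6504595840971, 'cy': 198.43558352587567, 'xyz': array([0.43710636, 0.63148405, 0.88335747]), 'orientation': array([-0.00827932,  2.95163481, -1.01199821])}
{'time': 0.1, 'joint_positions': array([ 1.06271145e+00,  3.77969667e-01,  7.97644626e-02,  1.27436828e+00,
       -1.08551762e-05,  1.46051437e+00]), 'qd': array([ 0.00032427, -0.00263155,  0.00211285, -0.0004622 ,  0.00108054,
        0.00219196]), 'joint_efforts': array([ 9.30819297e-04, -4.64695072e+01,  2.70581496e+01,  1.20786962e-02,
       -7.05010211e-05, -1.65372164e-06]), 'ee_pos': array([0.22260748, 0.5298728 , 0.40386754]), 'tool_rot': array([-6.20650321e-01, -3.07913268e+00,  2.66392151e-03]), 'force': array([ 0.94781058, -0.35135432,  0.037944  ]), 'wrist_torque': array([ 0.00404284, -0.01295502,  0.00308585]), 'gripper_force': 0.0, 'opening': 0.08553975090033614}
```

View pics/top0.png

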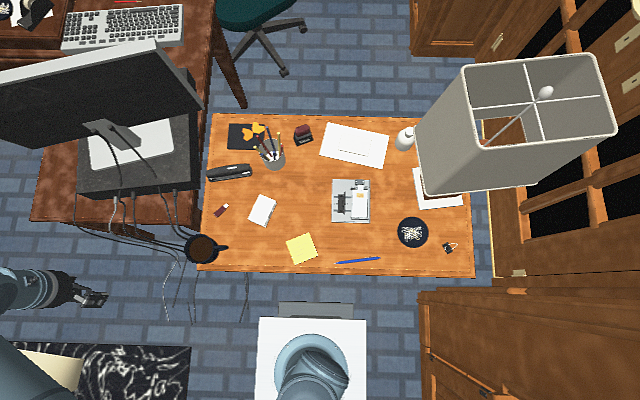

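View pics/side0.png

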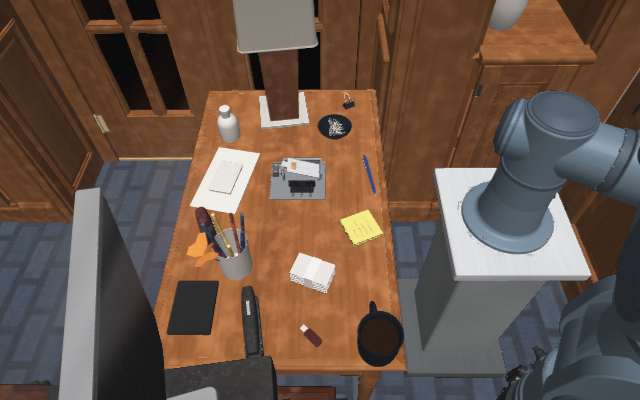

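The top view shows the pack near (262,210) and the tray near (350,201). In the side view they are near (313,272) and (298,179). I'll enlarge both.

```bash
cat > h.py <<'E'
import numpy as np, cv2
from scipy.spatial.transform import Rotation as R
from plant import robot
def ray(n,u,v):
    c=robot.get_calibration(n)
    d=R.from_rotvec(c["orientation"]).apply([(u-c["cx"])/c["fx"],(v-c["cy"])/c["fy"],1])
    return np.array(c["xyz"]),d
def at(n,u,v,z):
    p,d=ray(n,u,v); return p+d*(z-p[2])/d[2]
def proj(n,P):
    c=robot.get_calibration(n); q=R.from_rotvec(c["orientation"]).inv().apply(np.array(P)-c["xyz"])
    return q[0]/q[2]*c["fx"]+c["cx"],q[1]/q[2]*c["fy"]+c["cy"]
def crop(im,u0,v0,w,h,k): return cv2.resize(im[v0:v0+h,u0:u0+w],None,fx=k,fy=k,interpolation=cv2.INTER_CUBIC)[:,:,::-1]
E
python3 - <<'E'
from h import *
t=robot.read_camera("top");s=robot.read_camera("side")
a=crop(t,240,170,150,60,5); b=crop(s,255,150,100,60,4) 
c=np.hstack([b,crop(s,275,245,87,60,4)])
c=c[:, :750]; a=a[:, :750]
w=min(a.shape[1],c.shape[1])
cv2.imwrite("pics/c1.png",np.vstack([a,np.pad(c,((0,0),(0,750-c.shape[1]),(0,0)))]))
for n,im,box in(("top",t,(240,180,290,240)),("side",s,(280,240,345,300))):
    u0,v0,u1,v1=box; g=im[v0:v1,u0:u1].astype(int)
    m=((g.max(2)-g.min(2)<45)&(g.max(2)>110)).astype(np.uint8)
    k=max(cv2.findContours(m,0,2)[0],key=cv2.contourArea)
    print(n,cv2.contourArea(k),cv2.minAreaRect(k),(cv2.approxPolyDP(k,3,True)[:,0]+[u0,v0]).tolist())
    u,v=np.argwhere(m).mean(0)[::-1]+[u0,v0]; print(at(n,u,v,.04))
# tray: grey
g=t[170:235,320:385].astype(int); m=((g.max(2)-g.min(2)<35)).astype(np.uint8)
k=max(cv2.findContours(m,0,2)[0],key=cv2.contourArea); print(cv2.minAreaRect(k),(cv2.boxPoints(cv2.minAreaRect(k))+[320,170]))
g=s[150:210,255:340].astype(int); m=((g.max(2)-g.min(2)<35)).astype(np.uint8)
k=max(cv2.findContours(m,0,2)[0],key=cv2.contourArea); print((cv2.approxPolyDP(k,3,True)[:,0]+[255,150]).tolist())
E
```

```text
top 522.5 ((21.958534240722656, 30.173171997070312), (19.905263900756836, 28.84517478942871), 24.775142669677734) [[260, 194], [248, 219], [265, 226], [276, 203]]
[0.46549756 0.16534859 0.04      ]
side 1165.0 ((31.917808532714844, 32.21917724609375), (42.60297775268555, 30.43069839477539), 20.556045532226562) [[299, 253], [290, 270], [291, 280], [325, 293], [334, 265]]
[0.46775432 0.17679988 0.04      ]
((30.0, 30.5), (43.0, 38.0), 90.0) [[331. 179.]
 [369. 179.]
 [369. 222.]
 [331. 222.]]
[[273, 162], [270, 199], [324, 199], [321, 158], [284, 158]]
```

View pics/c1.png

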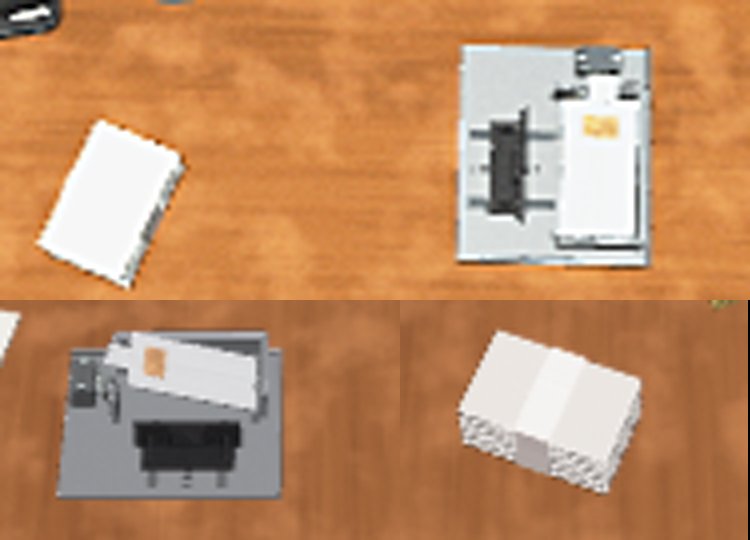

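The crops show the tray's catch end pointing away from the robot, with the fence to the right (-y) and the guide to the left. The cork pad is at top (360,195) and side about (293.5,165). The pack's top face is centred near side (313,268).

```bash
python3 - <<'E'
from h import *
np.set_printoptions(precision=4,suppress=True)
P=lambda s,n,uv,z:print(s,n,[at(n,*q,z)[:2].round(4).tolist() for q in uv])
T=lambda x,y:(x/5+240-.4,y/5+170-.4)
S=lambda x,y:(x/4+255-.4,(y-300)/4+150-.4)
S2=lambda x,y:((x-400)/4+275-.4,(y-300)/4+245-.4)
P("deck TL TR BR BL","top",[T(460,45),T(650,47),T(650,265),T(458,262)],.006)
P("deck near corners(+y): catch,hinge","side",[S(57,496),S(281,496)],.004)
P("pack","top",[T(102,120),T(185,158),T(128,286),T(38,243)],.04)
P("pack","side",[S2(500,330),S2(640,378),S2(607,452),S2(460,410)],.04)
P("cork","top",[T(600,125)],.037);P("cork","side",[S(154,362)],.037)
P("guide top wall ends","top",[T(525,108),T(523,220)],.032)
P("guide top wall ends","side",[S(134,422),S(241,422)],.032)
t=robot.read_camera("top");s=robot.read_camera("side")
for n,im,b in(("top",t,(330,175,375,225)),("side",s,(262,150,330,205))):
    u0,v0,u1,v1=b; h=cv2.cvtColor(im[v0:v1,u0:u1],cv2.COLOR_RGB2HSV)
    g=im[v0:v1,u0:u1].astype(int)
    m=(np.abs(g[...,0]-g[...,2])>45)
    m[:5]=0;m[-8:]=0;m[:,:7]=0;m[:,-7:]=0
    y,x=np.nonzero(m); print(n,len(x)); 
    if len(x): print(x.mean()+u0,y.mean()+v0,x.min()+u0,x.max()+u0,y.min()+v0,y.max()+v0,at(n,x.mean()+u0,y.mean()+v0,.037))
def big(im,u0,v0): return crop(im,u0,v0,50,50,8)
cv2.imwrite("pics/c2.png",np.hstack([big(t,328,176),big(t,240,186)]))
cv2.imwrite("pics/c3.png",np.hstack([crop(s,264,152,65,52,6),crop(s,284,245,60,52,6)]))
E
```

```text
deck TL TR BR BL top [[0.5822, -0.0471], [0.584, -0.1696], [0.4416, -0.1691], [0.4403, -0.0487]]
deck near corners(+y): catch,hinge side [[0.5823, -0.0516], [0.4408, -0.0513]]
pack top [[0.5179, 0.1747], [0.4951, 0.1218], [0.4144, 0.1522], [0.4395, 0.2089]]
pack side [[0.4964, 0.1264], [0.4194, 0.1564], [0.4373, 0.2007], [0.5161, 0.176]]
cork top [[0.5234, -0.1344]]
cork side [[0.5227, -0.1354]]
guide top wall ends top [[0.5344, -0.0881], [0.4631, -0.0877]]
guide top wall ends side [[0.5336, -0.089], [0.4659, -0.0887]]
top 31
359.9677419354839 194.8709677419355 357 363 193 197 [ 0.5226 -0.1356  0.037 ]
side 334
286.44610778443115 161.6676646706587 269 322 155 194 [ 0.5405 -0.1475  0.037 ]
```

View pics/c2.png

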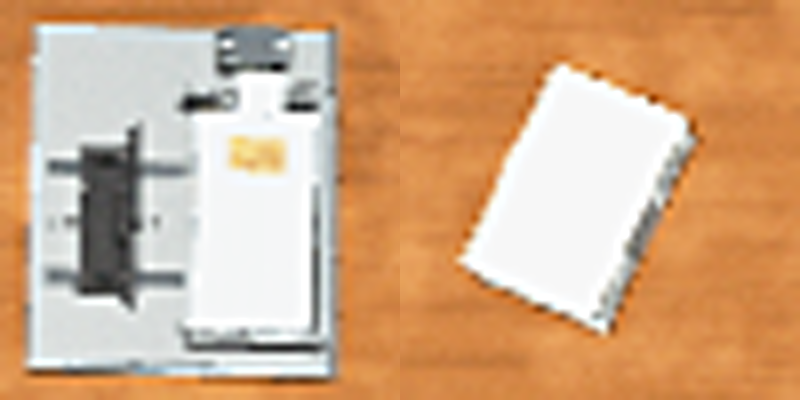

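View pics/c3.png

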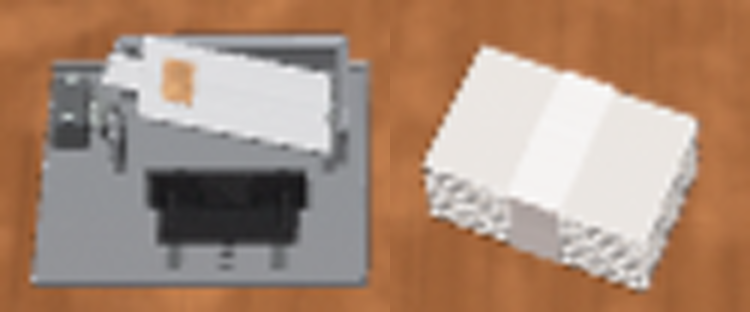

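```bash
python3 - <<'E'
from h import *
T=lambda x,y:((x-400)/8+240-.45,y/8+186-.45)
S=lambda x,y:((x-390)/6+284-.4,y/6+245-.4)
for n,q in(("top",[T(558,62),T(690,115),T(597,317),T(462,262)]),("side",[S(485,45),S(697,122),S(644,243),S(425,172)])):
    A=np.array([at(n,*p,.04)[:2] for p in q]);print(n,A.round(4).tolist(),A.mean(0),np.linalg.norm(A-np.roll(A,-1,0),axis=1))
    e=np.roll(A,-1,0)-A; L=max(range(4),key=lambda i:np.linalg.norm(e[i]))
    print([np.degrees(np.arctan2(*v[::-1])).round(1) for v in e])
for y in (0,): 
  for p in([.5,-.1325,.3],[.4665,.1645,.25]):
    for yaw in (0,.36,1.57,-1.57,-1.21,1.93):
        r=(R.from_rotvec([0,0,yaw])*R.from_rotvec([np.pi,0,0])).as_rotvec(); q=robot.ik(p,r); print(p,yaw,None if q is None else np.round(q,2))
E
```

```text
top [[0.5188, 0.1769], [0.499, 0.1245], [0.4193, 0.1556], [0.4391, 0.2086]] [0.46907406 0.16640769] [0.0560044  0.08560435 0.0565231  0.08572183]
[np.float64(-110.7), np.float64(158.7), np.float64(69.4), np.float64(-21.7)]
side [[0.4968, 0.1264], [0.4191, 0.1585], [0.4382, 0.2065], [0.5163, 0.1788]] [0.46758499 0.1675467 ] [0.08406136 0.05169202 0.08283592 0.05597452]
[np.float64(157.6), np.float64(68.2), np.float64(-19.5), np.float64(-110.4)]
[0.5, -0.1325, 0.3] 0 [-0.38  0.32 -0.28  0.97  0.    2.76]
[0.5, -0.1325, 0.3] 0.36 [-0.38  0.32 -0.28  0.97  0.    2.4 ]
[0.5, -0.1325, 0.3] 1.57 [-0.38  0.32 -0.28  0.97  0.    1.19]
[0.5, -0.1325, 0.3] -1.57 [-0.38  0.32 -0.28  0.97  0.   -1.95]
[0.5, -0.1325, 0.3] -1.21 [-0.38  0.32 -0.28  0.97  0.   -2.31]
[0.5, -0.1325, 0.3] 1.93 [-0.38  0.32 -0.28  0.97  0.    0.83]
[0.4665, 0.1645, 0.25] 0 [ 0.21  0.32 -0.42  0.83  0.   -2.93]
[0.4665, 0.1645, 0.25] 0.36 [ 0.21  0.32 -0.42  0.83  0.    2.99]
[0.4665, 0.1645, 0.25] 1.57 [ 0.21  0.32 -0.42  0.83  0.    1.78]
[0.4665, 0.1645, 0.25] -1.57 [ 0.21  0.32 -0.42  0.83  0.   -1.36]
[0.4665, 0.1645, 0.25] -1.21 [ 0.21  0.32 -0.42  0.83  0.   -1.72]
[0.4665, 0.1645, 0.25] 1.93 [ 0.21  0.32 -0.42  0.83  0.    1.42]
```

```bash
cat >> h.py <<'E'
def rot(yaw): return (R.from_rotvec([0,0,yaw])*R.from_rotvec([np.pi,0,0])).as_rotvec()
def F(): return robot.get_obs()["force"]
TX,TY=.4998,-.1325
PK=np.array([.4683,.167]); PY=np.pi-.365
E
python3 - <<'E'
from h import *
robot.grab()
x,y=TX+.025,TY-.003
robot.movep([x,y,.173+.12],rot(np.pi/2))
robot.move_straight([x,y,.173+.048],rate=.1); robot.sleep(.2)
b=F(); print("base",b,robot.get_obs()["time"])
z=.048; log=[]
while z>.027:
    z-=.0007; robot.move_straight([x,y,.173+z],rate=.03); f=F()-b; o=robot.get_obs()
    log.append((round(z*1e3,1),round((o["ee_pos"][2]-.173)*1e3,2),f.round(1).tolist()))
    if f[2]>8.5: break
for l in log[::2]+log[-1:]: print(*l)
print(o["time"])
E
```

```text
base [ 0.57901938  0.21333631 -0.00384755] 4.75
47.3 47.42 [-0.6, -0.2, 0.3]
45.9 45.84 [0.1, 0.2, -0.6]
44.5 44.45 [-0.5, 0.0, -0.5]
43.1 43.01 [-1.3, 0.3, -0.0]
41.7 41.65 [0.4, -0.2, -0.2]
40.3 40.25 [-1.0, 0.7, -0.2]
38.9 39.27 [-0.6, -0.1, 3.9]
37.5 37.75 [-0.5, -0.4, 4.6]
36.1 36.23 [1.5, 0.2, 5.1]
34.7 34.78 [0.7, -0.4, 4.7]
33.3 33.43 [1.2, -0.0, 5.0]
31.9 32.11 [1.9, 1.0, 5.5]
30.5 30.79 [2.1, 0.1, 5.4]
29.1 29.43 [2.6, -0.3, 4.5]
27.7 28.11 [2.8, -0.5, 5.2]
26.3 26.8 [2.1, 0.3, 5.9]
26.3 26.8 [2.1, 0.3, 5.9]
12.5
```

```bash
python3 - <<'E'
from h import *
x,y=TX+.025,TY-.003
b=np.array([.3,.2,-.2])
z=.0263; log=[];peak=0
while z>.011:
    z-=.0005 if z>.0195 else .00025; robot.move_straight([x,y,.173+z],rate=.03)
    o=robot.get_obs(); f=o["force"]-b; fm=np.linalg.norm(f)
    log.append((round(z*1e3,2),round((o["ee_pos"][2]-.173)*1e3,2),f.round(1).tolist()))
    if fm>(12.3 if z>.0195 else 11): break
print(o["time"]); [print(*l) for l in log[::2]+log[-2:]]
E
```

```text
18.5
25.8 26.33 [2.5, -0.0, 5.5]
24.8 25.39 [3.2, -0.2, 5.9]
23.8 24.45 [2.4, -0.0, 5.9]
22.8 23.49 [3.8, 0.9, 6.1]
21.8 22.56 [3.9, 0.5, 6.1]
20.8 21.58 [3.5, -0.1, 6.5]
19.8 20.87 [3.9, 0.3, 8.1]
19.05 20.27 [2.1, 0.7, 8.6]
18.55 19.8 [2.9, 0.0, 10.2]
18.05 19.27 [2.4, 1.2, 8.6]
17.55 18.85 [4.1, 1.1, 9.2]
17.05 18.36 [4.0, 0.6, 9.5]
17.05 18.36 [4.0, 0.6, 9.5]
16.8 18.11 [3.6, 1.5, 10.4]
```

```bash
python3 - <<'E'
from h import *
x,y=TX+.025,TY-.003
b=np.array([.3,.2,-.2])
z=.0168; log=[]
while z>.012:
    z-=.00025; robot.move_straight([x,y,.173+z],rate=.03)
    o=robot.get_obs(); f=o["force"]-b; fm=np.linalg.norm(f)
    log.append((round(z*1e3,2),round((o["ee_pos"][2]-.173)*1e3,2),f.round(1).tolist(),fm.round(1)))
    if fm>12.7 : break
print(o["time"]); [print(*l) for l in log]
E
```

```text
22.25
16.55 17.88 [3.7, 1.4, 10.2] 11.0
16.3 17.5 [3.2, 1.2, 8.6] 9.3
16.05 17.17 [3.8, 1.2, 7.9] 8.9
15.8 16.89 [4.0, 0.8, 7.8] 8.8
15.55 16.66 [4.2, 0.6, 7.4] 8.5
15.3 16.41 [3.9, 0.3, 8.0] 8.9
15.05 16.12 [3.8, 0.4, 8.6] 9.4
14.8 15.66 [4.5, 0.2, 5.9] 7.4
14.55 15.53 [3.9, 1.0, 6.9] 8.0
14.3 15.29 [3.6, 0.3, 6.7] 7.6
14.05 15.14 [2.8, 1.0, 7.7] 8.2
13.8 15.03 [3.4, 0.9, 9.4] 10.0
13.55 14.94 [3.1, 1.4, 10.3] 10.9
13.3 14.84 [3.0, 1.0, 12.0] 12.4
13.05 14.73 [1.5, 1.8, 13.3] 13.5
```

The force dropped and then rose stiffly, so this is the stop. I'll lift, go over to the pack and look.

```bash
python3 - <<'E'
from h import *
x,y=TX+.025,TY-.003
robot.move_straight([x,y,.173+.022],rate=.03); print((F()-[.3,.2,-.2]).round(1))
robot.move_straight([x,y,.173+.1],rate=.2)
robot.gripper_open()
robot.movep([*PK,.173+.075],rot(PY)); print(robot.get_obs()["time"])
t=robot.read_camera("top");s=robot.read_camera("side")
a=crop(t,320,174,56,52,7);c=crop(s,264,152,65,60,6)
h=max(a.shape[0],c.shape[0]);a=np.pad(a,((0,h-a.shape[0]),(0,0),(0,0)));c=np.pad(c,((0,h-c.shape[0]),(0,0),(0,0)))
cv2.imwrite("pics/c4.png",np.hstack([a,c]))
E
```

```text
[-0.8 -0.8 -0.4]
25.2
```

View pics/c4.png

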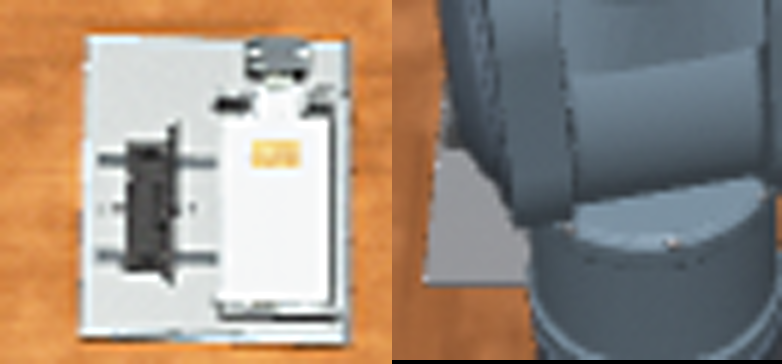

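The top view shows the plate level, with its tongue under the catch. The cork is at about (359,195). The arm hides the tray in the side view. Next I'll grasp the pack.

```bash
python3 - <<'E'
from h import *
print("cork",at("top",275/7+320-.43,152/7+174-.43,.017), "plate y edges",at("top",218/7+320-.43,200/7+174-.43,.016)[1],at("top",330/7+320-.43,200/7+174-.43,.016)[1])
robot.move_straight([*PK,.191],rate=.12); robot.grab(); o=robot.get_obs(); print(o["opening"],o["gripper_force"],o["force"])
robot.move_straight([*PK,.191+.09],rate=.2); robot.sleep(.1); o=robot.get_obs(); print(o["opening"],o["force"],o["wrist_torque"],o["time"])
s=robot.read_camera("side");t=robot.read_camera("top")
cv2.imwrite("pics/c5.png",np.hstack([crop(s,240,180,150,130,3),crop(t,220,160,110,130,3)]))
E
```

```text
cork [ 0.52620927 -0.13407546  0.017     ] plate y edges -0.10862708179022358 -0.15894873387533534
0.05276253714330176 64.3918526172638 [-0.17181775 -1.01082724  5.60915079]
0.05291493929008354 [ 0.55324109 -0.55811809 -1.9264125 ] [-0.05776133  0.04379507  0.02631463] 27.025
```

View pics/c5.png

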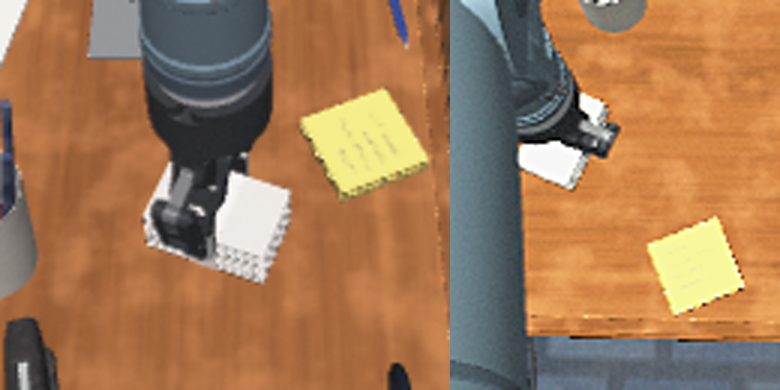

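```bash
python3 - <<'E'
from h import *
p=robot.get_obs()["ee_pos"]; print(p)
a=-.365; u=np.array([np.cos(a),np.sin(a)]);v=np.array([-u[1],u[0]])
for s in(-.005,0,.005):
    for (i,j) in((1,1),(-1,1),(-1,-1)):
        for z in(.09,.13):
            q=p[:2]+u*(i*.043+s)+v*j*.027
            U,V=proj("side",[*q,z]); print(s,(i,j),z,round((U-240+.33)*3),round((V-180+.33)*3))
E
python3 - <<'E'
import cv2
im=cv2.imread("pics/c5.png")[140:300,120:310]
cv2.imwrite("pics/c6.png",cv2.resize(im,None,fx=3,fy=3,interpolation=cv2.INTER_CUBIC))
E
```

```text
[0.46738535 0.16679332 0.27926826]
-0.005 (1, 1) 0.09 150 245
-0.005 (1, 1) 0.13 146 215
-0.005 (-1, 1) 0.09 268 286
-0.005 (-1, 1) 0.13 268 256
-0.005 (-1, -1) 0.09 295 220
-0.005 (-1, -1) 0.13 296 189
0 (1, 1) 0.09 143 243
0 (1, 1) 0.13 139 213
0 (-1, 1) 0.09 261 283
0 (-1, 1) 0.13 261 254
0 (-1, -1) 0.09 288 218
0 (-1, -1) 0.13 289 187
0.005 (1, 1) 0.09 137 241
0.005 (1, 1) 0.13 132 210
0.005 (-1, 1) 0.09 254 281
0.005 (-1, 1) 0.13 253 251
0.005 (-1, -1) 0.09 282 216
0.005 (-1, -1) 0.13 282 185
```

View pics/c6.png

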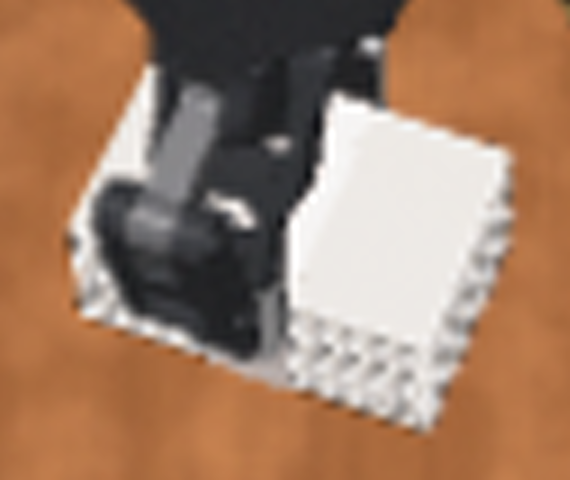

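The pack is well held, with an offset of about -1 mm along its length. Now I'll carry it over the pocket and lower it while checking the force.

```bash
python3 - <<'E'
from h import *
x,y=.5007,-.1275
robot.movep([x,y,.191+.075],rot(np.pi)); robot.sleep(.15)
e=robot.get_obs()["ee_pos"]; print(e); c=np.array([x,y])-e[:2]; print(c)
cx,cy=np.array([x,y])+c
robot.move_straight([cx,cy,.230],rate=.1); robot.sleep(.15); o=robot.get_obs(); b=o["force"]; tb=o["wrist_torque"]; print(o["ee_pos"],b,o["time"])
z=.230
while z>.214:
    z-=.002; robot.move_straight([cx,cy,z],rate=.04); o=robot.get_obs(); f=o["force"]-b
    print(round(z,4),o["ee_pos"].round(4),f.round(1),(o["wrist_torque"]-tb).round(2))
    if abs(f).max()>3.5: break
print(o["time"])
E
```

```text
[ 0.50080986 -0.12627398  0.26597674]
[-0.00010986 -0.00122602]
[ 0.50110102 -0.12882048  0.2308283 ] [ 0.5136861  -0.20713075 -2.54833258] 29.075
0.228 [ 0.5006 -0.1288  0.2282] [-0.8  0.5  0.9] [ 0.07 -0.04  0.02]
0.226 [ 0.5004 -0.1287  0.2258] [-0.7 -0.   1.2] [ 0.01 -0.02  0.03]
0.224 [ 0.5005 -0.1287  0.2238] [-0.5  0.4  1. ] [ 0.   -0.06  0.07]
0.222 [ 0.5005 -0.1287  0.2218] [-0.6  0.3  1.4] [ 0.02 -0.02  0.07]
0.22 [ 0.5005 -0.1287  0.2198] [-0.6  0.9  0.7] [ 0.05 -0.07  0.08]
0.218 [ 0.5005 -0.1287  0.2178] [ 0.1 -0.4  1. ] [ 0.01 -0.03 -0.01]
0.216 [ 0.5005 -0.1287  0.2159] [0.2 0.2 0.1] [ 0.1  -0.07  0.08]
0.214 [ 0.5005 -0.1287  0.2138] [-0.7  0.3  0.4] [ 0.02 -0.04  0.07]
31.075
```

```bash
python3 - <<'E'
from h import *
o=robot.get_obs(); cx,cy=.5006,-.1287; b=np.array([.2,0,-1.9])
z=.214
while z>.203:
    z-=.0006; robot.move_straight([cx,cy,z],rate=.03); o=robot.get_obs(); f=o["force"]-b
    if z<.2095: print(round(z,4),o["ee_pos"].round(4),f.round(1))
    if abs(f).max()>3: break
robot.gripper_open(); robot.sleep(.1); print(F(),robot.get_obs()["time"])
robot.move_straight([cx,cy,.30],rate=.2)
s=robot.read_camera("side"); t=robot.read_camera("top");print(robot.get_obs()["time"])
cv2.imwrite("pics/c7.png",np.hstack([crop(s,250,150,90,60,5),crop(t,320,174,56,60,5)]))
E
```

```text
0.2092 [ 0.5006 -0.1287  0.2092] [-0.4  0.3 -0.9]
0.2086 [ 0.5006 -0.1287  0.2086] [-0.3  0.6 -0.1]
0.208 [ 0.5007 -0.1287  0.2081] [ 0.1 -0.4  0.5]
0.2074 [ 0.5008 -0.1287  0.2078] [-1.1  0.3  5.3]
[ 0.42726942 -0.41900211 -0.17785261] 34.3583
35.075
```

View pics/c7.png

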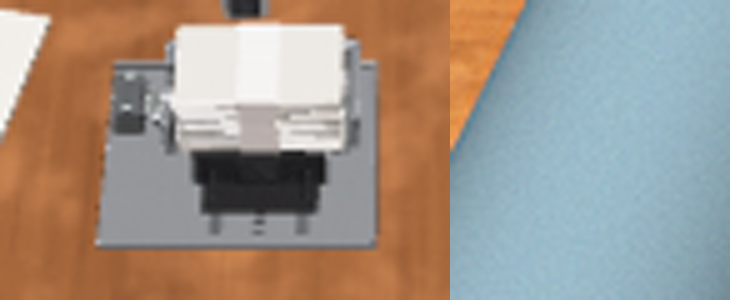

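The side view shows the pack seated flat between the end walls, with the guide still open. Next I'll push the guide in.

```bash
python3 - <<'E'
from h import *
x,y=TX,-.052
robot.movep([x,y,.30],rot(np.pi/2)); robot.grab()
robot.move_straight([x,y,.193],rate=.15); robot.sleep(.15); b=F(); print(b,robot.get_obs()["time"])
hit=None
while y>-.10:
    y-=.001 if hit is None else (.0015 if hit-y<.0125 else .0005)
    robot.move_straight([x,y,.193],rate=.03); o=robot.get_obs(); f=o["force"]-b
    if hit is None and f[1]>1.4: hit=y
    print(round(y,4),o["ee_pos"].round(4)[1],f.round(1))
    if f[1]>8 or o["time"]>55: break
print(hit,o["time"])
E
```

```text
[0.04665262 0.70907882 0.01856297] 38.375
-0.053 -0.0531 [-0.5 -0.8  1. ]
-0.054 -0.0541 [ 0.  -1.1  0.2]
-0.055 -0.0551 [-0.3 -1.  -0.8]
-0.056 -0.056 [ 0.3 -1.8 -0.2]
-0.057 -0.057 [-1.2 -1.1 -0.6]
-0.058 -0.058 [-0.5 -1.3 -0.6]
-0.059 -0.0591 [ 0.  -0.7 -0.6]
-0.06 -0.06 [-0.4 -0.6  0.7]
-0.061 -0.0611 [ 0.2 -0.6  0.7]
-0.062 -0.0621 [-0.3 -1.   0.3]
-0.063 -0.0631 [ 0.1 -0.5 -0.2]
-0.064 -0.064 [ 0.8 -0.3  0.1]
-0.065 -0.0651 [ 0.1 -1.7 -0.3]
-0.066 -0.066 [-0.  -1.2 -0.3]
-0.067 -0.067 [ 0.5 -0.6 -0.2]
-0.068 -0.068 [-0.2 -0.9 -0.2]
-0.069 -0.0691 [ 0.7 -0.9 -0.6]
-0.07 -0.07 [-0.2 -0.7 -0.1]
-0.071 -0.0711 [ 0.2 -1.5  0. ]
-0.072 -0.072 [ 0.2 -0.9 -0.1]
-0.073 -0.0728 [-0.2  1.1  0.2]
-0.074 -0.074 [0.9 0.7 0. ]
-0.075 -0.0751 [-0.5 -0.2 -0.8]
-0.076 -0.0761 [ 0.1  0.5 -0.1]
-0.077 -0.0771 [-1.3  0.7  0.6]
-0.078 -0.0781 [-0.1  1.1  0.5]
-0.079 -0.0791 [-0.5 -0.1  0.2]
-0.08 -0.0801 [-0.3  0.8  0.8]
-0.081 -0.0811 [-0.8  0.7 -0.2]
-0.082 -0.0821 [-0.9  0.   0.3]
-0.083 -0.0831 [-1.8  1.6  0.3]
-0.0845 -0.0845 [-1.   1.9  0.1]
-0.086 -0.086 [-1.3  1.9  1.4]
-0.0875 -0.0876 [-0.8  1.7  1.3]
-0.089 -0.0882 [-0.7  5.9  2.2]
-0.0905 -0.0888 [-0.9  9.9  3.9]
-0.08300000000000002 47.375
```

Contact was at -0.0728 and the firm stop at -0.0888, so the guide travelled 16.0 mm. I'll back off and look.

```bash
python3 - <<'E'
from h import *
robot.move_straight([TX,-.06,.193],rate=.06)
robot.move_straight([TX,-.055,.31],rate=.2)
robot.movep([.40,.10,.35],rot(np.pi/2)); robot.sleep(.2)
s=robot.read_camera("side"); t=robot.read_camera("top");print(robot.get_obs()["time"])
cv2.imwrite("pics/c8.png",np.hstack([crop(s,250,150,90,60,5),crop(t,320,174,56,60,5)]))
E
```

```text
49.8417
```

View pics/c8.png

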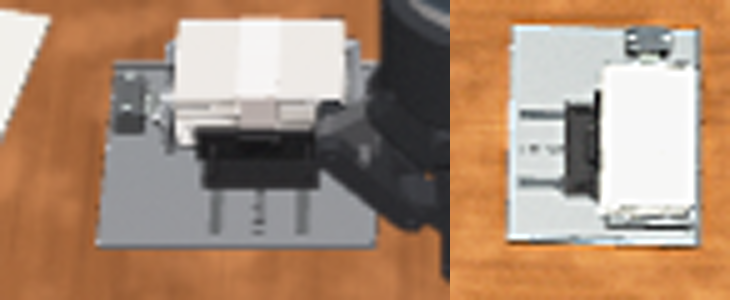

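Both views show the pack flat and square against the fence, with the guide closed on it. I'll hand the job in.

```bash
python3 -c "
from plant import robot
print(robot.finish_job())"
```

```text
the job is handed in; nothing more can be done
None
```

I handed the job in at about 50 s of the 64 s allowed; no verdict was returned. The plate is latched level, the pack lies flat against the fence, and the guide is closed 16 mm, with measured hand forces of about 13.5 N at most on the plate and 11 N on the guide.

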